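Unhook the hand mirror and stand it in its foot

ROBOT

A 6-joint arm with a two-finger parallel gripper is mounted at the origin on the work surface. World frame = base frame: x ahead of the robot, y to its left, z up, the work surface at z = 0. Lengths are in m, angles in degrees, forces in N, time in s.
With the tool pointing down it reaches from about 0.325 to 0.775 m from the base axis. Payload 5.5 kg.
Tool frame: the origin (TCP) lies at the centre of the arm's flange, where the gripper is bolted on; the fingertips stand 182 mm ahead of it and the grasp point (between the pads) lies 163 mm ahead of it; z points along the fingers, y is the line along which they close (so a half turn about z gives the same grasp; the last joint's range is limited). The gripper opens to 88 mm and grips with 3 to 60 N. Pads are 20 mm wide; open, the fingers measure 115 mm over their backs; the gripper's body (75 mm by 178 mm) begins 61 mm behind the grasp point.
Start: joints at [-75.155, 5.22, 70.514, -0, 104.267, -3.249], TCP at [0.186, -0.57, 0.405] pointing down, gripper open.
Joint ranges: [-164.24, 164.24], [-49.07, 125.15], [9.68, 141.18], [-86.29, 266.29], [3.28, 154.24], [-151.56, 151.56]. Speed limits (degrees/s): [147.25, 147.25, 172.46, 180, 180, 180].

INTERFACE

Orientations are given as [roll, pitch, yaw] about the fixed x, y, z axes, in that order (R = Rz(yaw) Ry(pitch) Rx(roll)).
In Python, from station import r gives the robot as it stands. The module is installed in compiled form; this text tells all that it offers. Calls block until the motion is done:
- r.reach(position, orientation): joint-space move of the TCP to a pose.
- r.servo_line(position, rotation=None, speed=0.15): straight line of the TCP; rotation=None keeps the orientation; speed is the mean speed in m/s.
- r.move_joints(angles): joint-space move.
- r.let_go() and r.grab(squeeze=None): open the fingers fully, or close them until they stop; squeeze is the grip in N (None keeps the last).
- r.wait(seconds).
- r.inverse_kinematics(position, orientation): joint angles nearest the present ones, or None.
- r.sense(): the state.
- r.snapshot(name): name is "scene" or "top" or "wrist"; returns a dict with "frame" (400x640x3 uint8, red, green, blue), "fx", "fy", "cx", "cy" (pixels), "R" (3x3) and "t" (3): a world point X has camera coordinates R X + t. Camera axes: x right, y down, z forward; pixel columns grow to the right and rows downward; lengths in m; the calibration is good to about 2 mm. A picture is of the moment at which its call begins. There is no depth.
A pose or a line that the arm cannot do raises r.IKError and nothing moves.
- r.hand_in(): hands the job in; it is judged then, once.
The state is a dict: "clock": time; "joints": joint angles; "joint_vel": joint speeds; "joint_torque": joint torques, N m; "tcp_pos": TCP position; "orientation": TCP orientation; "contact_force": force on the tool from outside, world axes, zero at the start; "torque": the same for the moment, N m; "opening": finger opening in m; "gripper_force": force on a finger pad.
Only numpy, scipy, OpenCV 4.12 (cv2) and the standard library are available. Lean on these libraries where they do the work, as an engineer would, in place of code of your own. Each camera call takes 0.05 s, during which the arm holds its last target. There are 200 camera calls.

TASK

Take the hand mirror down off the barbed display hook: raise it, tilt it to follow the upturned end and ease it back over the barb without forcing it against the hook. Then stand the mirror upright in the groove of the marble foot on the tray, gently and fully down, roughly centred along the groove, and let go. Leave everything else on the dresser where it is.

Things in the scene. Friction and masses are not known exactly. Their poses are not given: they have to be found in the camera images.
- stand: Fixed display stand: round marble base (100 mm across, 14 mm high), upright brass post (16 x 24 mm) ending 178 mm above the dresser. Origin: centre of the base's underside; z up. A hard brass rod leaves the post along the stand's +x. Its outer end bends up and carries a barb (see rod_root, rod_line).
- rod_root (a point): Point on the stand (8 mm along x, 170 mm up) where the rod leaves the post. The rod is round, 5 mm thick, and runs level along the stand's +x with its axis at this height, up to the bend. It goes through the post and is stuck firmly, to a different depth each time: the bend begins anywhere from 60 to 92 mm from the stand's z axis. This is not measured and has to be seen or felt.
- rod_line (a point): Fixed point on the rod's level axis, 60 mm out from the stand's z axis: the bend begins 0 to 32 mm beyond it. There the rod bends up 35 degrees (in the stand's x-z plane) and runs 19 mm straight, plus a 2.5 mm round end. On top of this end a barb points back to the post: its point lies 13 mm along it and 6.5 mm from its axis (rod and barb: 9 mm high square to the rod).
- mirror: Rectangular hand mirror hung handle up on the rod, one rigid piece, 80 to 170 g. Origin: centre of its eye. Own z to the handle's end, x square to the face (as hung nearly along the stand's x), y across. Eye: slot 14 mm wide (y), 11 mm high (z) in a bar 5 mm thick (x), 28 mm wide. As hung the slot's upper edge rests on the rod; raised 6 mm, its lower edge meets the rod.
- handle (a point): Middle of the mirror's wooden handle (34 mm above the eye's centre): 12 mm thick (own x), 28 mm wide (y), 40 mm tall (z); grasp it across its thickness. To pass the barb, lean the mirror's top back towards the post by about 35 degrees (square to the bent end), slot's middle 2 mm above the bent end's axis, give or take 1 mm. Keep contact with the hook to a few newtons.
- edge (a point): Middle of the lower edge of the mirror plate, 108 mm below the eye's centre. The plate is 76 mm wide (own y), 84 mm tall (z) and 6 mm thick (x). This edge goes in the foot's groove.
- foot: Fixed marble block at one end of the tray, 60 (x) x 104 (y) x 38 mm high, with a groove along its own y through its middle: 9 mm wide, open at both ends, bottom 6 mm above the underside, sloped lips widening it to 27 mm at the top. Origin: centre of its underside; z up. Takes the mirror's lower edge, either way round; seated, the mirror's origin is 114 mm above the foot's.
- dishes: Bystander: three tiers of white porcelain dishes, 84 mm across, 65 mm high, at the other end of the tray. Origin: centre of the underside.
- lipstick: Bystander: chrome lipstick tube standing on the tray, 21 mm across, 72 mm high. Origin: centre of the underside.
- roller: Bystander: rose quartz roller lying on the far side of the tray, 150 mm long along its own y, 36 mm high. Origin: near its middle, on its underside.
- tweezers: Bystander: steel tweezers lying on the dresser, 95 mm long along own x, 6 mm high. Origin: centre of the underside.
- vase: Bystander: glass bud vase, 60 mm across, 110 mm high, beside the stand. Origin: centre of the underside.
- perfume: Bystander: round amber glass perfume bottle, 48 mm across, 85 mm high. Origin: centre of the underside.

How it is judged:
By the outcome, as a careful person would: the job done as asked, in the order asked, and still so for the second after the job is handed in, with the robot touching nothing.
It also fails if it takes over 72 s, if anything falls off the work surface, if the arm or the gripper's body presses on something with over 40 N, if the wrist force passes 120 N, or if a joint passes its speed limit or range.

## Working session

There is one attempt and no reset: what is moved stays moved. The work goes in short steps, each a Python script; the robot and the scene stay as the last script left them, time stands still between calls to the robot, and variables do not carry over. Pictures are saved under pics/ and viewed, at most 10 in all, crops included, and the job is handed in when it is done.

```bash
mkdir -p pics
python3 - <<'E'
from station import r
import cv2,numpy as np,pickle
d={}
for n in("scene","top","wrist"):
    s=r.snapshot(n);d[n]=s
    cv2.imwrite(f"pics/{n}0.png",s["frame"][:,:,::-1]);print(n,s["fx"],s["cx"],s["cy"],np.round(s["R"],3).tolist(),np.round(s["t"],3), np.round(-np.array(s["R"]).T@s["t"],3))
pickle.dump(d,open("d0.pkl","wb"))
print(r.sense())
E
```

```text
scene 465.92221304252035 319.4617326920249 200.25378441267583 [[-0.521, 0.854, 0.004], [0.572, 0.353, -0.741], [-0.634, -0.383, -0.672]] [ 0.263 -0.234  1.454] [1.193 0.415 0.802]
top 437.05533713886024 314.1469083619958 200.5527072852324 [[-0.004, -1.0, 0.012], [-0.988, 0.002, -0.156], [0.156, -0.013, -0.988]] [0.009 0.557 1.08 ] [0.381 0.022 1.153]
wrist 289.3875918761684 318.7047503591909 204.72069606291348 [[0.309, -0.951, -0.002], [-0.912, -0.297, 0.282], [-0.269, -0.086, -0.959]] [-0.598 -0.033  0.39 ] [ 0.259 -0.545  0.383]
{'clock': 0.15, 'joints': array([-7.51557493e+01,  5.25253361e+00,  7.05670970e+01, -1.17401076e-03,
        1.04265701e+02, -3.24697204e+00]), 'joint_vel': array([ 6.05520268e-02, -9.50447880e-02, -2.68717835e-01, -1.37728338e-01,
        2.30884473e-02,  1.67911680e-04]), 'joint_torque': array([ 1.30629964e-03, -4.47044599e+01, -4.06908703e+01,  6.98793819e-02,
        2.73926620e-02, -1.27912822e-04]), 'tcp_pos': array([ 0.18634203, -0.57037739,  0.40376286]), 'orientation': array([-1.79914741e+02, -3.69676505e-03,  1.80909316e+01]), 'contact_force': array([-0.31620705,  0.05454538,  0.5749496 ]), 'torque': array([-0.00138435, -0.01809044,  0.01866761]), 'gripper_force': 0.0, 'opening': 0.08775883295938192}
```

View pics/scene0.png

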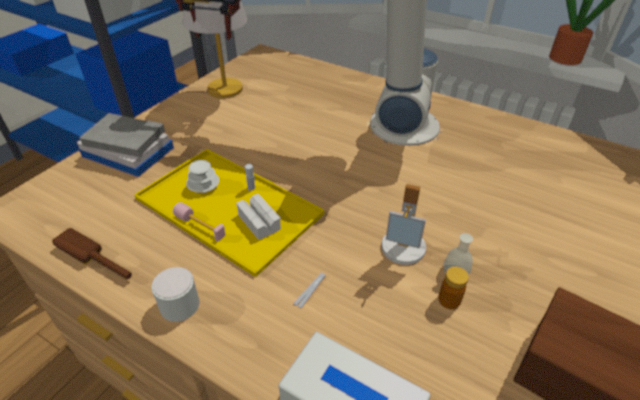

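View pics/top0.png

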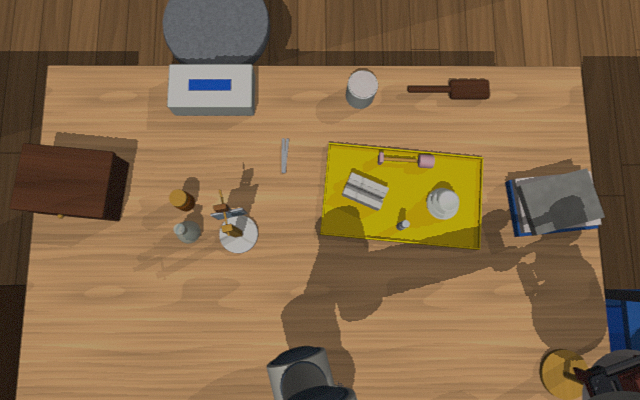

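The scene view shows the mirror on the stand at about (405,230), the foot on the yellow tray at (258,215), and the vase and perfume bottle at (458,265). In the top view the stand base is at about (238,234), the rod tip near (222,195), the foot at (366,190), the vase at (186,231) and the perfume bottle at (181,199).

```bash
cat > h.py <<'E'
import numpy as np,cv2,pickle
from scipy.spatial.transform import Rotation as Ro
def ray(s,uv):
    R=np.array(s["R"]);c=-R.T@np.array(s["t"])
    d=R.T@np.array([(uv[0]-s["cx"])/s["fx"],(uv[1]-s["cy"])/s["fy"],1]);return c,d
def onz(s,uv,z):
    c,d=ray(s,uv);return c+d*(z-c[2])/d[2]
def tri(obs):
    A=np.zeros((3,3));b=np.zeros(3)
    for s,uv in obs:
        c,d=ray(s,uv);d=d/np.linalg.norm(d);P=np.eye(3)-np.outer(d,d);A+=P;b+=P@c
    return np.linalg.solve(A,b)
def proj(s,X):
    p=np.array(s["R"])@X+s["t"];return [s["fx"]*p[0]/p[2]+s["cx"],s["fy"]*p[1]/p[2]+s["cy"]]
def snap(r,n,f):
    s=r.snapshot(n);pickle.dump(s,open(f+".pkl","wb"));cv2.imwrite(f"pics/{f}.png",s["frame"][:,:,::-1]);return s
def load(f): return pickle.load(open(f+".pkl","rb"))
E
python3 - <<'E'
from h import *
d=load("d0");t=d["top"]
for n,uv,z in(("base",(238,234),.014),("tip",(222,193),.181),("foot",(366,190),.04),("vase",(180,228),.1),("perf",(178,198),.08),("tweez",(285,156),.003),("lip",(403,225),.05)): print(n,onz(t,uv,z).round(3))
# wrist cam in tool frame
from station import r
s=r.sense();w=d["wrist"];Rt=Ro.from_euler("xyz",s["orientation"],degrees=True).as_matrix()
print((Rt.T@(-np.array(w["R"]).T@w["t"]-s["tcp_pos"])).round(4),(Rt.T@np.array(w["R"]).T).round(3))
E
```

```text
base [0.474 0.206 0.014]
tip [0.553 0.217 0.181]
foot [ 0.585 -0.127  0.04 ]
vase [0.481 0.332 0.1  ]
perf [0.558 0.346 0.08 ]
tweez [0.685 0.086 0.003]
lip [ 0.492 -0.218  0.05 ]
[ 0.0774 -0.0014  0.0212] [[-0.002 -0.959 -0.282]
 [ 1.    -0.001 -0.001]
 [ 0.    -0.282  0.959]]
```

Run:
```python
from h import *
from station import r
# tool x,z -> euler ; camera at C
def pose(C,z,xh):
    z=np.array(z,float);z/=np.linalg.norm(z);x=np.array(xh,float);x-=z*(x@z);x/=np.linalg.norm(x)
    R=np.c_[x,np.cross(z,x),z]
    return np.array(C)-R@[.0774,-.0014,.0212],Ro.from_matrix(R).as_euler("xyz",degrees=True)
for nm,C,z,x in(("v1",(.60,.15,.43),(0,0,-1),(.14,-1,0)),("v2",(.54,.03,.33),(0,.75,-.66),(0,-.5,-.6))):
  for xs in ((1,) if nm=="v1" else (-1,)):
    p,o=pose(C,z,xs*np.array(x))
    q=r.inverse_kinematics(p,o);print(nm,p.round(3),o.round(1),None if q is None else np.round(q,0))
    if q is None: continue
    r.reach(p,o);snap(r,"wrist",nm)
print(r.sense()["clock"])
a=cv2.imread("pics/v1.png");
try:
  b=cv2.imread("pics/v2.png");a=np.vstack([a[:, :],b])
except Exception as e:print(e)
cv2.imwrite("pics/v12.png",cv2.resize(a,None,fx=.75,fy=.75))
```

```text
v1 [0.588 0.226 0.451] [180.   0. -82.] None
v2 [ 0.541 -0.037  0.286] [180.  -48.7  90. ] [-20.   2.  92.  46. 102. -16.]
2.8417
'NoneType' object is not subscriptable[ WARN:0@2.281] global loadsave.cpp:275 findDecoder imread_('pics/v1.png'): can't open/read file: check file path/integrity
Traceback (most recent call last):
cv2.error: OpenCV(4.12.0) /io/opencv/modules/imgproc/src/resize.cpp:4208: error: (-215:Assertion failed) !ssize.empty() in function 'resize'
```

Run:
```python
from h import *
from station import r
R=Ro.from_euler("xyz",[180,0,98],degrees=True)
for C in((.58,.26,.43),(.56,.26,.43),(.56,.25,.45)):
    p=np.array(C)-R.apply([.0774,-.0014,.0212])
    q=r.inverse_kinematics(p,[180,0,98]);print(p,None if q is None else np.round(q,0))
    if q is not None:
        r.reach(p,[180,0,98]);snap(r,"wrist","v1");break
print(r.sense()["clock"])
a=cv2.imread("pics/v1.png");b=cv2.imread("pics/v2.png")
cv2.imwrite("pics/v12.png",cv2.resize(np.vstack([a,b]),None,fx=.75,fy=.75))
```

```text
[0.59215837 0.18354809 0.4512    ] [ 14.   9.  61.  -0. 109.   6.]
3.6833
```

View pics/v12.png

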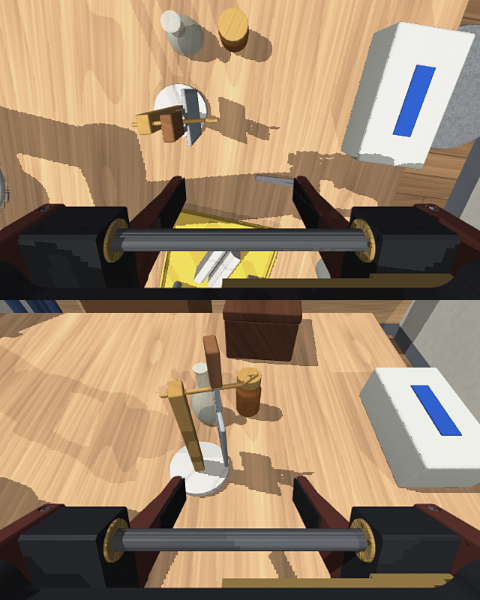

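Top half (wrist from above) shows the post, handle and rod tip near (215,120) in the picture. The lower half (side view) shows the level rod from (163,393) to the barbed end at (258,378). I'll enlarge both to pick points.

Run:
```python
import cv2,numpy as np
a=cv2.imread("pics/v1.png")[105:205,170:300];b=cv2.imread("pics/v2.png")[40:140,200:360]
f=lambda x:cv2.resize(x,None,fx=5,fy=5,interpolation=cv2.INTER_CUBIC)
a=f(a);b=f(b)[:, :]
cv2.imwrite("pics/z.png",cv2.resize(np.vstack([np.pad(a,((0,0),(0,150),(0,0))),b]),(640,800)) if 0 else np.vstack([np.pad(f(cv2.imread("pics/v1.png")[125:185,170:300]),((0,0),(0,150),(0,0))),f(cv2.imread("pics/v2.png")[82:142,200:360])]))
```

```text
(no output)
```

View pics/z.png

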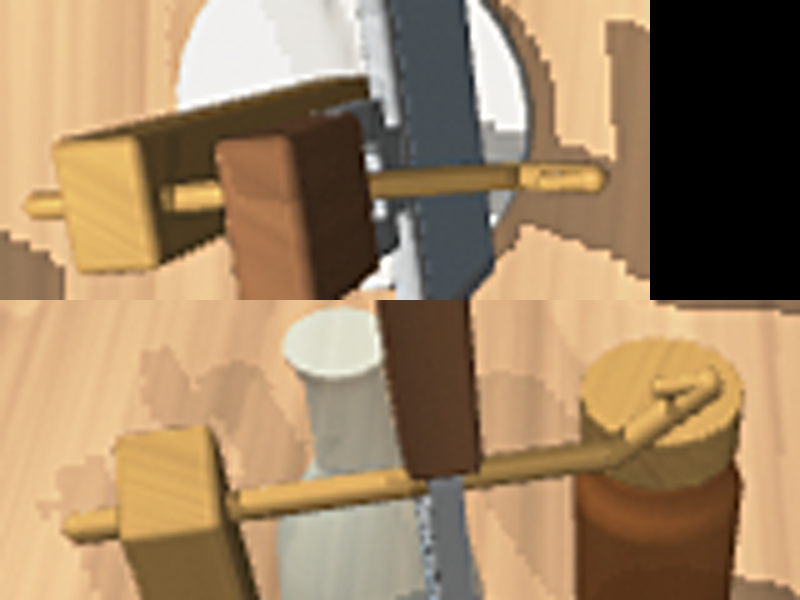

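The zoom shows the post top centre at about (107,203) upper and (166,484) lower, the bend at (518,180) and (616,457), and the tip at (594,179) and (707,388). The handle hangs close to mid-rod.

Run:
```python
from h import *
a,b=load("v1"),load("v2");f=lambda U,V,o:((U+.5)/5-.5+o[0],(V+.5)/5-.5+o[1])
A=lambda U,V:(a,f(U,V,(170,125)));B=lambda U,V:(b,f(U,V-300,(200,82)))
pts=dict(post=(A(107,203),B(166,484)),exit=(A(160,197),B(233,505)),bend=(A(518,180),B(616,457)),tip=(A(594,179),B(707,388)),tail=(A(33,207),B(70,526)))
P={}
for k,o in pts.items():
    X=P[k]=tri(o);print(k,X.round(4),[ (np.array(proj(s,X))-uv).round(1).tolist() for s,uv in o])
d=P["tip"]-P["tail"];print("yaw",np.degrees(np.arctan2(d[1],d[0])))
ys=np.degrees(np.arctan2(*(P["tip"]-P["post"])[1::-1]));print(ys)
for k in P:
    print(k,"dist to post",np.linalg.norm((P[k]-P["post"])[:2]))
# known heights
for k,z in(("post",.178),("exit",.17),("bend",.17),("tip",.1809)): print(k,[onz(s,uv,z).round(4) for s,uv in pts[k]])
h=[(218,142),(292,135)]
for p in h+[(240,300)]: print(onz(*A(*p),.221).round(4))
for p in [(405,475),(478,472)]: print("v2 handle bottom outer", onz(*B(*p),.181).round(4))
# base + foot from top view via wrist v1/top
```

```text
post [0.4743 0.2075 0.1747] [[0.1, 0.0], [-0.1, -0.0]]
exit [0.4826 0.2089 0.1696] [[1.2, 0.1], [-1.3, -0.4]]
bend [0.5448 0.2206 0.1688] [[0.1, 0.0], [-0.1, -0.0]]
tip [0.5592 0.2243 0.1795] [[0.1, 0.0], [-0.1, -0.0]]
tail [0.4587 0.2038 0.1694] [[-0.2, -0.0], [0.2, 0.1]]
yaw 11.479536892674693
11.137772661331253
post dist to post 0.0
exit dist to post 0.008368415564082826
bend dist to post 0.07170420545314035
tip dist to post 0.08654888960906712
tail dist to post 0.016084233409852225
post [array([0.4756, 0.2082, 0.178 ]), array([0.4758, 0.2038, 0.178 ])]
exit [array([0.4817, 0.2089, 0.17  ]), array([0.4838, 0.208 , 0.17  ])]
bend [array([0.5449, 0.2208, 0.17  ]), array([0.5449, 0.2192, 0.17  ])]
tip [array([0.5593, 0.2245, 0.1809]), array([0.5592, 0.2224, 0.1809])]
[0.5092 0.2283 0.221 ]
[0.5196 0.2307 0.221 ]
[0.5132 0.2056 0.221 ]
v2 handle bottom outer [0.5128 0.2022 0.181 ]
v2 handle bottom outer [0.5237 0.2029 0.181 ]
```

```bash
cat >> h.py <<'E'
YAW=np.radians(11.2);u=np.array([np.cos(YAW),np.sin(YAW),0]);zz=np.array([0,0,1.]);v=np.cross(zz,u)
O=np.array([.475,.2073,.170]);L=.201
def eye(s,h,th,lat=0.):
    t=np.radians(th);mz=np.cos(t)*zz-np.sin(t)*u;my=np.cos(t)*u+np.sin(t)*zz
    R=np.c_[np.cross(my,-mz),my,-mz]
    return O+s*u+h*zz+lat*v+L*mz,Ro.from_matrix(R).as_euler("xyz",degrees=True)
def F(r):
    f=np.array(r.sense()["contact_force"]);return np.array([f@u,f@v,f[2]]).round(2)
E
python3 - <<'E'
from h import *
from station import r
p,o=eye(.0422,.06,0);print(p,o)
r.reach(p,o);p,o=eye(.0422,-.003,0);r.servo_line(p,o,.08);r.wait(.3);print("before",F(r))
r.grab(8);r.wait(.2);s=r.sense();print(s["opening"],s["gripper_force"],F(r))
r.grab(30);r.wait(.3);s=r.sense();print(s["opening"],s["gripper_force"],F(r))
for h in(-.0015,0.0):
    p,o=eye(.0422,h,0);r.servo_line(p,o,.01);r.wait(.4);print(h,F(r),(np.array(r.sense()["tcp_pos"])-p).round(4))
s=snap(r,"wrist","w1");snap(r,"scene","s1");print(r.sense()["clock"])
for nm in("w1","s1"): pass
a=cv2.imread("pics/w1.png");b=cv2.imread("pics/s1.png")[150:290,350:500]
cv2.imwrite("pics/g.png",np.hstack([a[:, :][:400,120:520],cv2.resize(b,(400,400))]))
E
```

```text
[0.51639631 0.21549669 0.431     ] [180.    0.  101.2]
before [-0.19  0.83  0.13]
0.011910713305421579 7.999606132507324 [-0.28  0.25  0.18]
0.012130871198671697 29.999761283397675 [ 0.17 -0.17  0.1 ]
-0.0015 [ 0.24 -0.13 -1.72] [-0.      0.     -0.0001]
0.0 [-0.08 -0.15 -1.22] [-0. -0. -0.]
8.7083
```

View pics/g.png

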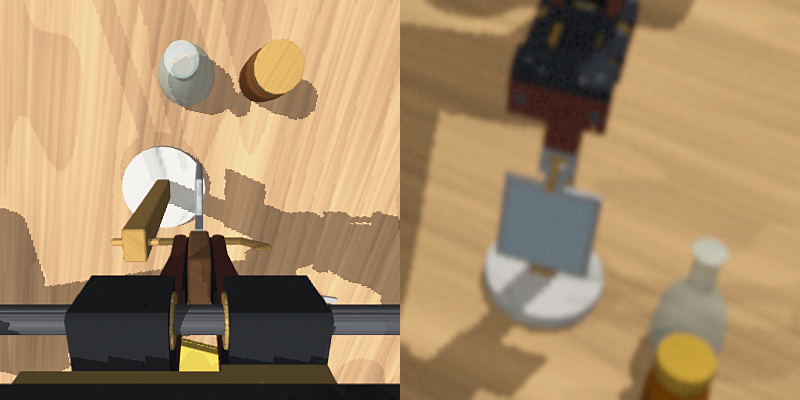

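The picture shows the handle pinched squarely between the pads, with the rod passing either side and its tip at (270,247). Next I feel for the rod, move out to the bend and tilt.

```bash
cat >> h.py <<'E'
def avg(r,n=6):
    a=[]
    for _ in range(n): r.wait(.04);a.append(F(r))
    return np.mean(a,0).round(2)
def go(r,s,h,th,lat=0.,sp=.02): p,o=eye(s,h,th,lat);r.servo_line(p,o,sp)
E
python3 - <<'E'
from h import *
from station import r
r.wait(.3);b=avg(r);print("base",b)
for h in np.arange(.0015,.0046,.0005):
    go(r,.0422,h,0,sp=.01);f=avg(r);print(round(h*1e3,1),f)
    if abs(f[2]-b[2])>1:break
go(r,.0422,0,0);go(r,.066,0,0,sp=.03);print("bend",avg(r))
for k in range(1,8):
    t=k/7;go(r,.066+t*.0079,t*.0045,35*t,sp=.03);f=avg(r,3);print(35*t,f)
    if np.abs(f-b).max()>2.5:break
print(r.sense()["clock"])
E
```

```text
base [-0.21  0.01 -1.2 ]
1.5 [-0.25  0.2  -1.42]
2.0 [ 0.3  -0.22 -1.69]
2.5 [-0.07  0.27 -1.52]
3.0 [ 0.09  0.36 -1.57]
3.5 [ 0.16  0.18 -2.48]
bend [ 0.2   0.21 -1.72]
5.0 [-0.88 -0.38 -1.63]
10.0 [-0.03  0.11 -0.97]
15.0 [-0.33  0.54 -1.57]
20.0 [ 0.02  0.72 -1.43]
25.0 [ 0.11  0.   -0.75]
30.0 [ 0.12  0.15 -1.82]
35.0 [ 0.66 -0.18 -1.4 ]
19.05
```

```bash
cat >> h.py <<'E'
S35,C35=np.sin(np.radians(35)),np.cos(np.radians(35));BEND=.071
def bent(r,a,q,sp=.01): go(r,BEND+a*C35-q*S35,a*S35+q*C35,35,sp=sp)
E
python3 - <<'E'
from h import *
from station import r
n=np.array([-S35,0,C35])
b=avg(r,8);print(b@n)
for q in np.arange(2.0,5.1,.4):
    bent(r,.005,q*1e-3);f=avg(r,6);print(round(q,1),f,round(f@n-b@n,2))
    if f@n-b@n<-1.2:break
bent(r,.005,.002)
for q in np.arange(-1.4,-4.6,-.4):
    bent(r,.005,q*1e-3);f=avg(r,6);print(round(q,1),f,round(f@n-b@n,2))
    if f@n-b@n>1.2:break
bent(r,.005,.001);print(r.sense()["clock"])
E
```

```text
-1.1017509993012562
2.0 [ 0.06  0.02 -1.73] -0.35
2.4 [-0.16  0.04 -1.27] 0.15
2.8 [ 0.22  0.19 -1.42] -0.19
3.2 [ 0.01  0.01 -1.52] -0.15
3.6 [ 0.2  -0.04 -1.71] -0.41
4.0 [ 2.81  0.03 -4.06] -3.84
-1.4 [ 0.05 -0.26 -1.32] -0.01
-1.8 [-0.03  0.1  -1.38] -0.01
-2.2 [-0.24 -0.02 -1.82] -0.25
-2.6 [ 0.17  0.25 -1.31] -0.07
-3.0 [-2.11 -0.07  0.49] 2.71
26.025
```

Run:
```python
from h import *
from station import r
bent(r,.005,.00245);b=avg(r,5);print(b)
for a in list(range(7,29,2))+[34,45]:
    bent(r,a*1e-3,.00245,sp=.02);f=avg(r,3);d=f-b;print(a,f,"n",round(-S35*d[0]+C35*d[2],2),"e",round(C35*d[0]+S35*d[2],2))
    if np.linalg.norm(d)>2.5:print("stop");break
print(r.sense()["clock"]);snap(r,"top","t2")
cv2.imwrite("pics/t2c.png",cv2.resize(cv2.imread("pics/t2.png")[130:260,150:460],None,fx=2.5,fy=2.5,interpolation=cv2.INTER_CUBIC))
```

```text
[ 0.02 -0.46 -1.4 ]
7 [ 0.15 -0.33 -1.27] n 0.03 e 0.18
9 [ 0.2  -0.35 -1.58] n -0.25 e 0.04
11 [ 0.12 -0.22 -1.02] n 0.25 e 0.3
13 [ 0.17  0.18 -1.47] n -0.14 e 0.08
15 [ 0.07  0.06 -1.29] n 0.06 e 0.1
17 [ 0.36 -0.1  -1.68] n -0.42 e 0.12
19 [-0.41 -0.2  -1.45] n 0.21 e -0.38
21 [-0.24  0.2  -1.71] n -0.1 e -0.39
23 [-0.12  0.24 -1.62] n -0.1 e -0.24
25 [ 0.26 -0.37 -1.19] n 0.03 e 0.32
27 [ 0.37  0.15 -1.87] n -0.59 e 0.02
34 [-0.06 -0.3  -1.56] n -0.09 e -0.16
45 [-0.37 -0.47 -1.75] n -0.06 e -0.52
32.1
```

View pics/t2c.png

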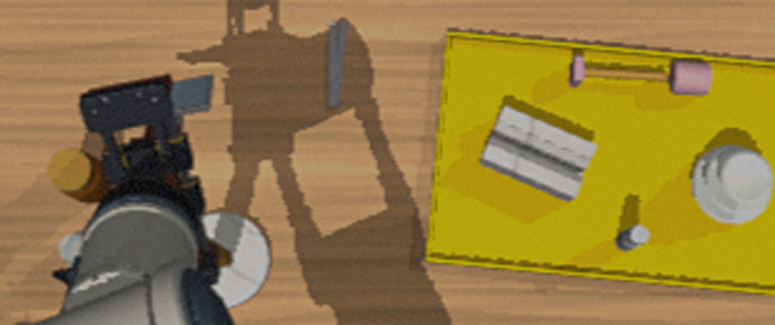

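The mirror is off the hook with the forces near zero throughout. The foot's groove runs from about (500,130) to (592,165) in the crop. I'll lift, straighten and look at the foot from closer.

Run:
```python
from h import *
from station import r
p=np.array(r.sense()["tcp_pos"]);r.servo_line(p+[0,0,.09],None,.15)
fy=np.array([np.sin(np.radians(20.6)),np.cos(np.radians(20.6)),0]);T=np.array([.585,-.127,.44])-.1*fy
r.reach(T+[0,0,.08],[180,0,69.4]);r.servo_line(T,None,.15);r.wait(.2)
s=snap(r,"wrist","w3");print(r.sense()["clock"],r.sense()["opening"],proj(s,np.array([.585,-.127,.04])))
```

```text
35.4667 0.012355011439397443 [np.float64(318.5601989939958), np.float64(101.49540050020586)]
```

View pics/w3.png

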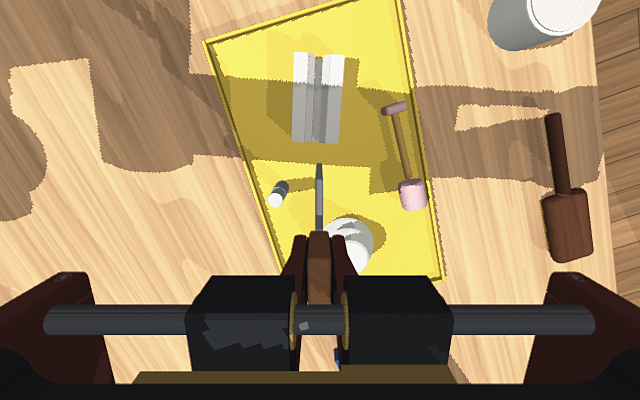

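The foot is at (293–344, 52–144) with the groove near column 318, almost in line with the mirror. The mirror hangs edge-on at (319,195). I'll zoom in.

Run:
```python
import cv2
a=cv2.imread("pics/w3.png")[45:150,270:370];cv2.imwrite("pics/w3c.png",cv2.resize(a,None,fx=5.6,fy=5.6,interpolation=cv2.INTER_CUBIC))
```

```text
(no output)
```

View pics/w3c.png

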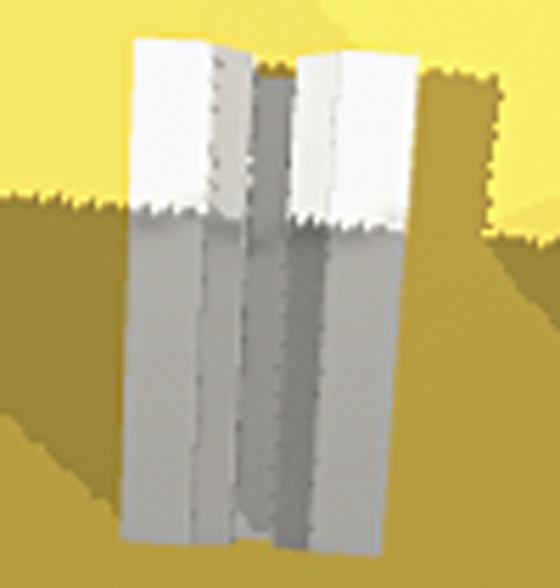

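Run:
```python
from h import *
s=load("w3");t=load("t2");f=lambda U,V:((U+.5)/5.6-.5+270,(V+.5)/5.6-.5+45)
for z in(.040,.043):
    c=[onz(s,f(*p),z) for p in((135,38),(417,56),(383,552),(120,540))]
    l=[onz(s,f(*p),z) for p in((212,44),(192,542),(338,50),(312,548))]
    print(z,"sizes",[round(np.linalg.norm(c[i]-c[i-1])*1e3,1) for i in range(4)],"lip",round(np.linalg.norm(l[0]-l[2])*1e3,1),"ctr",np.mean(c,0).round(4),np.mean(l,0).round(4))
    for a,b in((c[0],c[3]),(c[1],c[2]),(l[0],l[1]),(l[2],l[3])):
        d=a-b;print(round(np.degrees(np.arctan2(-d[0],d[1])),2),end=" ")
    print("proj top",proj(t,np.mean(c,0)))
```

```text
0.04 sizes [np.float64(104.2), np.float64(59.9), np.float64(103.5), np.float64(60.6)] lip 26.7 ctr [ 0.5836 -0.1238  0.04  ] [ 0.5836 -0.1237  0.04  ]
-23.98 -23.61 -23.86 -23.36 proj top [np.float64(364.8664235723152), np.float64(190.39980369851884)]
0.043 sizes [np.float64(103.4), np.float64(59.4), np.float64(102.7), np.float64(60.1)] lip 26.5 ctr [ 0.5836 -0.124   0.043 ] [ 0.5836 -0.1239  0.043 ]
-23.98 -23.61 -23.86 -23.36 proj top [np.float64(365.08356364945143), np.float64(190.2130057252139)]
```

Run:
```python
from h import *
from station import r
a=np.radians(-23.7);fx=np.array([np.cos(a),np.sin(a),0]);fy=np.array([-np.sin(a),np.cos(a),0])
def G(n=4):
    q=[]
    for _ in range(n): r.wait(.04);q.append(r.sense()["contact_force"])
    q=np.mean(q,0);return np.array([q@fx,q@fy,q[2]]).round(2)
C=np.array([.5836,-.1238,0]);o=[180,0,66.3]
r.servo_line(C+[0,0,.44],o,.12);r.servo_line(C+[0,0,.36],None,.1);r.wait(.2);b=G(8);print(b)
off=0
for z in [.350,.343,.338,.334,.331,.328,.325,.323,.321,.320,.319,.318,.317,.316,.315,.314]:
    r.servo_line(C+off*fx+[0,0,z],None,.03);f=G();d=f-b;print(z,f)
    if abs(d[0])>1.2 or d[2]>1.5: print("contact");break
print(r.sense()["clock"]);snap(r,"scene","s4");snap(r,"wrist","w4")
```

```text
[ 0.17 -0.03 -1.46]
0.35 [ 0.32 -0.07 -1.18]
0.343 [ 0.1   0.11 -1.26]
0.338 [-0.13 -0.53 -1.29]
0.334 [ 0.37  0.12 -0.83]
0.331 [ 0.16 -0.25 -1.42]
0.328 [ 0.07  0.31 -1.29]
0.325 [ 0.24  0.06 -1.2 ]
0.323 [ 0.84 -0.03 -1.83]
0.321 [ 0.18 -0.21 -1.73]
0.32 [ 0.33 -0.08 -0.45]
0.319 [-1.39  0.08  5.81]
contact
43.0083
```

Run:
```python
from h import *
from station import r
p=np.array(r.sense()["tcp_pos"]);r.servo_line(p+[0,0,.0006],None,.01);r.wait(.2);print(r.sense()["contact_force"])
r.grab(3);r.wait(.3);print(r.sense()["contact_force"],r.sense()["opening"])
snap(r,"scene","s5");snap(r,"wrist","w5")
a=cv2.resize(cv2.imread("pics/s5.png")[130:270,190:330],(400,400));b=cv2.imread("pics/w5.png")[:400,120:520]
cv2.imwrite("pics/p5.png",np.hstack([a,b]));print(r.sense()["clock"])
```

```text
[ 0.84396586  0.33944668 -1.11662404]
[-0.01906783 -0.15538569 -0.93456554] 0.01164509250371895
44.25
```

View pics/p5.png

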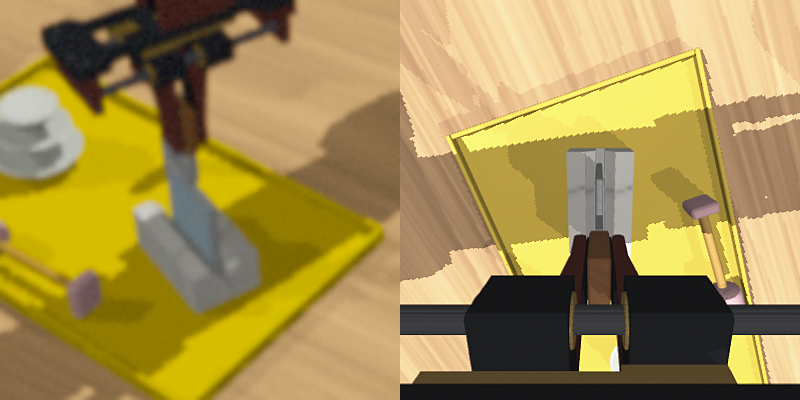

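The mirror is in the groove, centred and upright. Lowering the last fraction and releasing.

Run:
```python
from h import *
from station import r
p=np.array(r.sense()["tcp_pos"]);
for k in range(1,6):
    r.servo_line(p-[0,0,.0003*k],None,.005);r.wait(.15);f=np.mean([(r.wait(.04),r.sense()["contact_force"][2])[1] for _ in range(4)]);print(k,round(f,2))
    if f>.3:break
r.let_go();r.wait(.3);print(r.sense()["contact_force"])
p=np.array(r.sense()["tcp_pos"]);r.servo_line(p+[0,0,.10],None,.1);r.wait(.3)
snap(r,"scene","s6");snap(r,"wrist","w6")
a=cv2.resize(cv2.imread("pics/s6.png")[130:270,190:330],(400,400));b=cv2.imread("pics/w6.png")[:400,120:520]
cv2.imwrite("pics/p6.png",np.hstack([a,b]));print(r.sense()["clock"])
```

```text
1 -1.93
2 -1.0
3 1.77
[ 1.09425776 -0.21917647 -0.19897648]
49.025
```

View pics/p6.png

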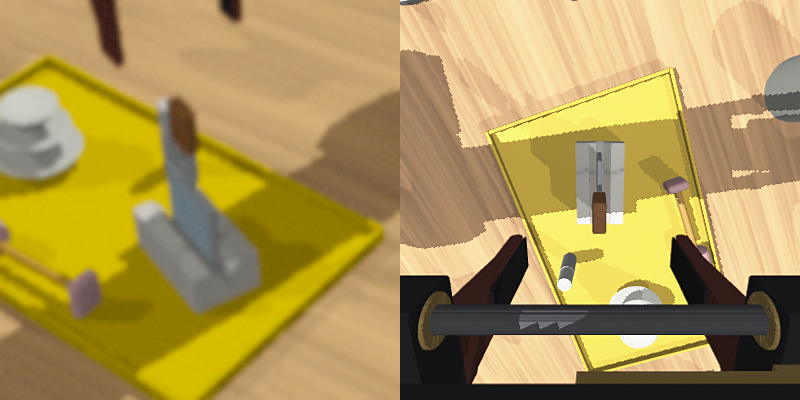

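The mirror stands free in the groove at (600,190), upright and centred, with the gripper clear of it. Handing in.

```bash
python3 -c "
from station import r
print(r.hand_in())"
```

```text
the job is handed in; nothing more can be done
None
```

I took the mirror off the hook without catching the barb and stood it upright, seated and centred, in the foot's groove; I released it and handed in at about 49 s of the 72 s, and no verdict came back. The highest contact forces I read were about 4 N feeling for the hook and about 7 N when it first touched the groove bottom.

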